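# Pull the lap's splash screen down with the hooked pole

### The job

The hooked pole has been pushed handle first under the low shelf: draw it right out by its hook end, lay it on the bench and let go, then take it again by its wooden handle. With its hook in the ring of the clear splash screen, pull the screen fully down. Then unhook the pole and lay it flat on the bench, never letting go of it in the air, never touching the screen itself with the robot, and leaving the bowl, the white disc and the bottle where they are.

Things in the scene. Friction and masses are not known exactly. Their poses are not given: they have to be found in the camera images.
- pole: Hooked pole, 0.2 kg, 284 mm long. Origin: under the middle of its wooden handle; x runs to the hook. Handle 120 x 24 x 28 mm tall (x -60 to 60), brass collar to x = 74 mm, then a round 8 mm steel shank to x = 220 mm, axis 14 mm above the underside. At the start it lies flat, handle under the shelf, only the last 100 to 135 mm of the hook end out. Lying, it rests on its handle only.
- pole_grip (a point): centre of the pole's wooden handle, 14 mm above its underside
- pole_end (a point): rear end of the wooden handle, 60 mm behind its centre, 14 mm above its underside
- pole_hook (a point): Middle of the hook, at (215, 23, 14) mm from the pole's origin in its axes. The hook is an 8 mm round bar bent off sideways from the shank's end, in the pole's own xy plane (level when it lies flat), 47 mm long, from (220, 0) to (210, 46) mm: to the pole's +y and slightly back.
- riser: Low plywood shelf (fixed), 240 mm along its x, 280 mm along its y, top at 100 mm, walls 12 mm, 86 mm clear beneath. Origin: on the bench under its middle. Open only on its +y side; that edge is at y = 140 mm. A block of brass rods and a steel tin stand on it, at least 130 mm in from that edge, up to 80 mm above its top.
- station: Lap station (fixed). Origin: on the bench below the screen's middle; -x is its front, towards the robot. The screen slides straight down between two uprights at y = +-200 mm, 470 mm tall. A white lamp bar, 180 mm along y, 32 mm deep, hangs 72 mm in front of the screen, 410 to 452 mm up: it keeps a gripper from the ring, but the pole passes below it. The lap in its pan is behind.
- ring (a point): Clear splash screen, 372 wide, 180 tall (mm). Origin: centre of its steel ring, axes as the station's. The ring stands in the xz plane (its hole runs along y): 44 mm inside, 6 mm wire, centre 35 mm in front of the panel at its top bar, 320 mm above the bench with the screen up, 200 mm when down. The hook enters the ring sideways, along y, and pulls on the ring's bottom.
- screen (a joint): how far the screen has come down: 0 fully up, 0.12 m fully down, against a stop. About 2 N moves it down, and it stays where it is left; lifting it takes about 7 N.
- bowl: white bowl, 120 mm across, 45 mm tall, bystander; origin under its middle. Bowl, bottle and disc all stand well to the left (y above 0.22 m); the bench between them and the low shelf, in front of the station, is open
- lap_disc: white disc lying flat, 150 mm across, 12 mm thick, bystander; origin under its middle
- oil_bottle: white bottle with a black cap, 48 mm across, 120 mm tall, bystander; origin under its middle

How it is judged:
By the outcome, as a careful person would: the job done as asked, in the order asked, and still so for the second after the job is handed in, with the robot touching nothing.
It also fails if it takes over 72 s, if anything falls off the work surface, if the arm or the gripper's body presses on something with over 40 N, if the wrist force passes 120 N, or if a joint passes its speed limit or range.

### The arm

A 6-joint arm with a two-finger parallel gripper is mounted at the origin on the work surface. World frame = base frame: x ahead of the robot, y to its left, z up, the work surface at z = 0. Lengths are in mm, angles in degrees, forces in N, time in s.
With the tool pointing down it reaches from about 350 to 850 mm from the base axis. Payload 8.1 kg.
Tool frame: the origin (TCP) lies at the very end of the fingers, on their centre line; the grasp point (between the pads) lies r.tcp_to_grasp behind it (r.tcp_to_grasp is the distance from the TCP to the grasp point, in mm); z points along the fingers, y is the line along which they close (so a half turn about z gives the same grasp; the last joint's range is limited). The gripper opens to 85 mm and grips with 20 to 120 N. Pads are 22 mm wide; open, the fingers measure 114 mm over their backs; the gripper's body (76 mm by 85 mm) begins 54 mm behind the grasp point. The pads swing forward as they close: fully open they stand 13 mm farther back than shut.
Start: joints at [-69.122, 7.471, 85.268, -0, 87.261, -4.893], TCP at [260.891, -540.316, 204.192] pointing down, gripper open.
Joint ranges: [-169.43, 169.43], [-51.17, 129.36], [1.28, 143.12], [-76.62, 256.62], [0, 156.53], [-152.29, 152.29]. Speed limits (degrees/s): [136.94, 136.94, 159.86, 180, 180, 180].

### API

Orientations are given as [roll, pitch, yaw] about the fixed x, y, z axes, in that order (R = Rz(yaw) Ry(pitch) Rx(roll)).
In Python, from bench import r gives the robot as it stands.
- The arm moves only by the shell command python3 -m handwheel 'ROWS' [OPENING] [FORCE]. ROWS is JSON, a list of rows, each a list of 4 numbers: the shift along the tool's x, y, z in m, then the turn about the tool's z in degrees. A call has 1 to 10 rows; each row shifts and turns the commanded pose from where the row before left it, along the tool's axes as they then stand; what a row does not reach is not made up. A row lasts 1/10 s, in which the tool goes at most 50 mm and 8.59 degrees, less where a joint would pass 70% of its speed; a pose out of reach is approached as far as the arm can. A call is refused whole if a number of a shift passes 0.05 or a number of a turn 8.59, either way. A call with a gripper value outside its range is refused whole. OPENING is the finger opening in m, from 0 to 0.0854, set as the call begins (- or left out, the last holds). The fingers move at their own pace and stop on an object; FORCE is the grip in N (left out, the last holds). Time passes only in rows, so rows that do not move let the fingers close. It gives the time, the measured TCP pose, the force, the opening and the grip force at its end, in the units of the state.
- r.sense(): the state, without advancing time (a new reading comes with each control period).
- r.snapshot(name): name is "scene" or "top" or "wrist"; returns the picture (384x512x3 uint8, red, green, blue); there is no depth.
- r.camera_params(name): a dict with "fx", "fy", "cx", "cy" (pixels), "D" ([k1, k2, p1, p2, k3] as OpenCV has them; the pictures are not rectified), "R" (3x3) and "t" (3): a world point X has camera coordinates R X + t; the wrist camera has in their place "mount" (4x4, takes a point from camera to tool coordinates, whose origin is the TCP and whose axes are the flange's). Camera axes: x right, y down, z forward; pixel columns grow to the right and rows downward; lengths in mm; the calibration is good to about 2 mm. A picture is of the moment at which its call begins: read the wrist's pose just before it. camera_params takes no time and is no camera call.
- r.hand_in(): hands the job in; it is judged then, once.
The state is a dict: "time": time; "joint_pos": joint angles; "qd": joint speeds; "joint_efforts": joint torques, N m; "tool_pos": TCP position; "tcp_rot": TCP orientation; "ft_force": force on the tool from outside, world axes, zero at the start; "wrist_torque": the same for the moment, N m; "finger_gap": finger opening in mm; "grip_force": force on a finger pad.
Only numpy, scipy, OpenCV 4.12 (cv2) and the standard library are available. Lean on these libraries where they do the work, as an engineer would, in place of code of your own. Each camera call takes 0.05 s, during which the arm holds its last target. There are 200 camera calls.

## Working session

There is one attempt and no reset: what is moved stays moved. The work goes in short steps, Python scripts to look and compute and a shell command to move; the robot and the scene stay as the last step left them, time stands still between calls to the robot, and variables do not carry over. Pictures are saved under pics/ and viewed, at most 10 in all, crops included, and the job is handed in when it is done.

```bash
ls; mkdir -p pics; python3 - <<'E'
from bench import r
import cv2,numpy as np
s=r.sense();print(s, r.tcp_to_grasp)
a=[r.snapshot(n) for n in("scene","top")]
for n,i in zip(("scene","top"),a): cv2.imwrite(f"pics/{n}0.png",i[:,:,::-1])
for n in("scene","top","wrist"): print(n,r.camera_params(n))
E
```

```text
pics
{'time': 0.0, 'joint_pos': array([-6.91212515e+01,  7.51505758e+00,  8.53303155e+01, -9.53957644e-04,
        8.72625539e+01, -4.89347481e+00]), 'qd': array([ 0.06506663, -0.12428042,  0.05055178,  0.00870498,  0.03780267,
       -0.08943037]), 'joint_efforts': array([ 1.99239339e-04, -5.69413161e+01, -5.00541186e+01, -2.20318775e-04,
        1.47904514e-02,  6.61820695e-05]), 'tool_pos': array([ 260.667169  , -539.73633873,  203.13509038]), 'tcp_rot': array([-1.79892385e+02, -8.25722664e-03,  2.57722620e+01]), 'ft_force': array([-0.04280369,  0.33508283, -0.42613845]), 'wrist_torque': array([-0.01011583, -0.02855783,  0.01365541]), 'grip_force': 0.0, 'finger_gap': 85.25764746759756} 18.700000000000003
scene {'fx': 378.46319069422776, 'fy': 378.46319069422776, 'cx': 245.34087286612134, 'cy': 189.47622769908273, 'D': array([-0.00768667,  0.        ,  0.        ,  0.        ,  0.        ]), 'R': array([[-0.91769836, -0.39722451,  0.00651267],
       [-0.34696466,  0.7933839 , -0.50015749],
       [ 0.19350776, -0.46125337, -0.86590997]]), 't': array([ 531.67631515,  281.05213519, 
[... 252 characters left out ...]
26],
       [-0.97486133,  0.0401331 , -0.21916824],
       [ 0.21920272, -0.00359336, -0.97567272]]), 't': array([  46.41327963,  604.51593292, 1424.247391  ])}
wrist {'fx': 295.9113239781517, 'fy': 295.9113239781517, 'cx': 255.29506923584495, 'cy': 192.19070909112716, 'D': array([-0.01034478,  0.        ,  0.        ,  0.        ,  0.        ]), 'mount': array([[ 3.84050751e-04, -9.64634947e-01, -2.63589211e-01,
         6.72396530e+01],
       [ 9.99999770e-01,  2.23109355e-04,  6.40510216e-04,
        -6.01003693e-02],
       [-5.59049319e-04, -2.63589396e-01,  9.64634810e-01,
        -1.70450245e+02],
       [ 0.00000000e+00,  0.00000000e+00,  0.00000000e+00,
         1.00000000e+00]])}
```

View pics/scene0.png

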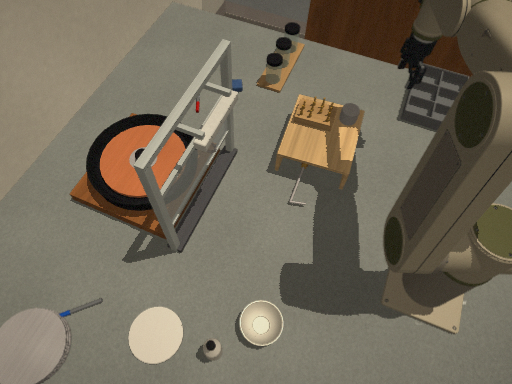

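View pics/top0.png

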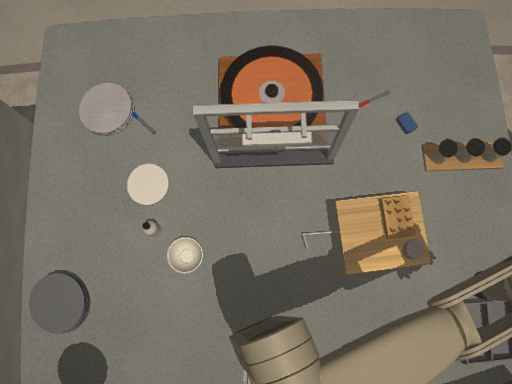

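The shelf is at right, with the pole's shank leaving it at about (331,233), its corner at (304,233) and the hook tip near (306,247), pointing towards the robot. The station is at the top, with its lamp bar around (277,138).

```bash
cat > h.py <<'E'
from bench import r
import cv2,numpy as np
from scipy.spatial.transform import Rotation as Ro
def cam(n,s=None):
    p=r.camera_params(n);K=np.array([[p['fx'],0,p['cx']],[0,p['fy'],p['cy']],[0,0,1]])
    if n=='wrist':
        s=s or r.sense();M=np.eye(4);M[:3,:3]=Ro.from_euler('xyz',s['tcp_rot'],degrees=True).as_matrix();M[:3,3]=s['tool_pos']
        W=np.linalg.inv(M@p['mount']);R,t=W[:3,:3],W[:3,3]
    else: R,t=p['R'],p['t']
    return K,np.array(p['D'],float),R,np.array(t)
def ray(c,uv):
    K,D,R,t=c
    d=cv2.undistortPoints(np.array(uv,float).reshape(-1,1,2),K,D)[:,0]
    return -R.T@t,np.c_[d,np.ones(len(d))]@R
def plane(c,uv,z):
    o,d=ray(c,uv);return o+d*((z-o[2])/d[:,2])[:,None]
def proj(c,X):
    K,D,R,t=c
    return cv2.projectPoints(np.array(X,float).reshape(-1,3),cv2.Rodrigues(R)[0],t,K,D)[0][:,0]
def tri(c1,a,c2,b):
    o1,d1=ray(c1,[a]);o2,d2=ray(c2,[b]);s=np.linalg.lstsq(np.c_[d1[0],-d2[0]],o2-o1,rcond=None)[0]
    p,q=o1+s[0]*d1[0],o2+s[1]*d2[0];return (p+q)/2,np.linalg.norm(p-q)
E
python3 - <<'E'
from h import *
np.set_printoptions(suppress=True,precision=1)
t=cam('top');s=cam('scene')
print('pole',plane(t,[(331,233),(304,233),(306,247)],14))
print('pole scene',plane(s,[(303,168),(292,203),(303,204)],14))
print('sill',plane(t,[(215,166),(333,163)],10))
print('uprtop',plane(t,[(195,110),(357,108)],470))
print('lamp front-bottom/top',plane(t,[(243,143),(311,143)],452),plane(t,[(243,135),(311,135)],452))
print('shelf',plane(t,[(336,200),(346,273),(428,262),(417,193)],100))
T=cv2.imread('pics/top0.png');S=cv2.imread('pics/scene0.png')
a=cv2.resize(T[95:175,190:370],None,fx=4,fy=4,interpolation=2)
b=cv2.resize(S[35:255,130:245],None,fx=2.5,fy=2.5,interpolation=2)
c=np.zeros((600,800,3),np.uint8);c[:320,:720]=a;cv2.imwrite('pics/c_top.png',a);cv2.imwrite('pics/c_scene.png',b)
E
```

```text
pole [[ 460.7 -193.3   14. ]
 [ 464.7 -101.3   14. ]
 [ 416.9 -105.4   14. ]]
pole scene [[ 464.  -236.3   14. ]
 [ 452.2  -91.7   14. ]
 [ 417.8 -102.7   14. ]]
sill [[ 714.9  198.2   10. ]
 [ 708.7 -218.7   10. ]]
uprtop [[ 732.8  195.7  470. ]
 [ 721.4 -216.9  470. ]]
lamp front-bottom/top [[644.8  76.6 452. ]
 [637.8 -95.1 452. ]] [[666.2  76.  452. ]
 [659.2 -96.4 452. ]]
shelf [[ 557.6 -204.7  100. ]
 [ 320.9 -220.   100. ]
 [ 341.4 -489.7  100. ]
 [ 569.6 -477.4  100. ]]
```

View pics/c_top.png

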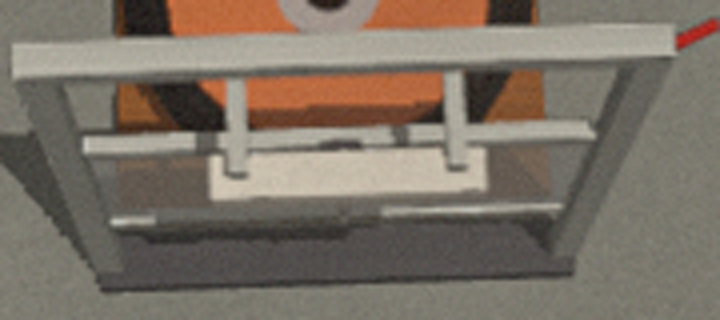

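View pics/c_scene.png

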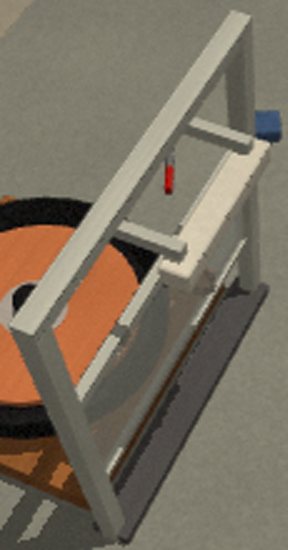

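The crops show the frame's top bar, the lamp bar and the screen's top bar; the ring is hidden by the lamp. I'll triangulate the frame and lamp corners.

```bash
python3 - <<'E'
from h import *
np.set_printoptions(suppress=True,precision=1)
t=cam('top');s=cam('scene')
T=lambda u,v:(u/4+190-.4,v/4+95-.4);S=lambda u,v:(u/2.5+130-.3,v/2.5+35-.3)
for n,a,b in[('bar bk L',(12,45),(10,325)),('bar fr L',(16,74),(46,335)),('bar bk R',(672,25),(232,11)),('bar fr R',(676,52),(252,17)),
 ('lamp bkL',(208,152),(160,266)),('lamp frR top',(488,178),(269,146)),('lamp bkR',(487,148),(256,139)),('lamp frL bot',(212,200),(186,288)),
 ('scr bar L end',(85,138),(75,398)),('sill frL',(102,290),(122,542)),('sill frR',(573,272),(268,288))]:
    print(n,*tri(t,T(*a),s,S(*b)))
for x in(650,655,660,665): print(x,proj(t,[[x+16,-10,452],[x-16,-10,452],[x-16,-10,410]])[:,1]*4-95*4)
print('hook', tri(t,(304,233),s,(292.5,203)),tri(t,(306,246.5),s,(303,204)))
E
```

```text
bar bk L [744.3 202.  467.8] 2.215735067213737
bar fr L [718.6 198.2 467.4] 12.915022449128298
bar bk R [ 742.6 -221.4  465.6] 0.7889259107386403
bar fr R [ 722.2 -222.4  465. ] 4.140424977327819
lamp bkL [675.6  79.8 437. ] 5.307322333575075
lamp frR top [ 651.8 -100.3  427.2] 9.227303923299239
lamp bkR [ 668.3 -100.7  431.3] 14.184816105894718
lamp frL bot [651.1  79.3 416. ] 3.28171705505444
scr bar L end [736.4 174.5 309.3] 7.131015054479714
sill frL [717.4 199.9  -5.8] 3.8679727441409306
sill frR [ 708.7 -218.5    8.6] 3.6336609990783884
650 [154.9 202.8 223.2]
655 [147.5 195.3 215.9]
660 [140.1 187.8 208.6]
665 [132.7 180.3 201.4]
hook (array([ 459.1, -101.7,   -0.8]), np.float64(14.740466497025741)) (array([ 418.6, -105.9,    8.3]), np.float64(0.9941329021486996))
```

```bash
python3 -m handwheel '[[0,0,-0.04,0],[0,0,-0.04,0],[0,0,-0.04,0],[0.036,-0.028,0,0],[0.036,-0.028,0,0],[0.036,-0.028,0,0],[0.036,-0.028,0,0],[0.036,-0.028,0,0],[0.036,-0.028,0,0],[0.036,-0.028,0,0]]' 0.085 40 && python3 -m handwheel '[[0.036,-0.028,0,0],[0.036,-0.028,0,0],[0.036,-0.028,0,-8],[0,0,0,-8],[0,0,0,-8],[0,0,0,-8],[0,0,0,-8],[0,0,0,-8],[0,0,0,-8],[0,0,0,-8.2]]'
```

```text
time: 1.1
tool_pos: [402.9, -252.4, 323.8]
tcp_rot: [-180.0, 0.0, 25.8]
ft_force: [0.2, -0.3, -0.5]
finger_gap: 85.4
grip_force: 0.0
time: 2.1
tool_pos: [463.1, -131.5, 323.7]
tcp_rot: [-180.0, -0.0, 90.3]
ft_force: [-0.1, 0.4, 1.0]
finger_gap: 84.8
grip_force: 0.0
```

```bash
python3 -m handwheel '[[0,0,0.04,0],[0,0,0.04,0],[0,0,0.04,0],[0,0,0.04,0],[0,0,0,0]]' 0.05 && python3 - <<'E'
from h import *
i=r.snapshot('wrist');cv2.imwrite('pics/w1.png',i[:,:,::-1])
E
```

```text
time: 2.6
tool_pos: [458.9, -129.9, 157.5]
tcp_rot: [-179.4, -0.3, 90.0]
ft_force: [-0.6, -0.1, -0.2]
finger_gap: 50.1
grip_force: 0.0
```

View pics/w1.png

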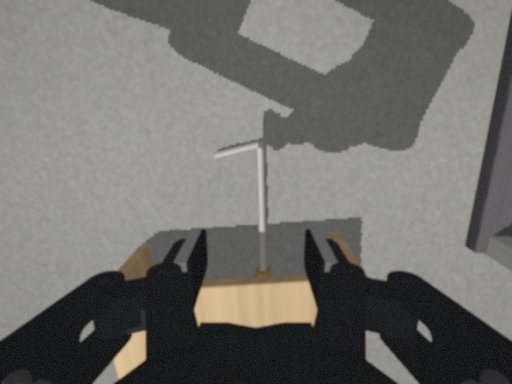

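The wrist view shows the shank running from its corner at (260,146) to (263,265), with the hook tip at (216,155). It lies almost centred between the fingers.

```bash
python3 - <<'E'
from h import *
s=r.sense();print(s['tool_pos'],s['tcp_rot']);print(plane(cam('wrist',s),[(260.5,146),(262.5,225),(263,262),(216,155)],14))
E
```

```text
[ 460.91095738 -130.67531953  161.44873924] [-1.79640670e+02 -1.44499706e-01  8.99680667e+01]
[[ 466.142515    -99.20882268   14.        ]
 [ 468.83787386 -189.36677369   14.        ]
 [ 469.72868726 -236.41931343   14.        ]
 [ 418.20922293 -108.87580562   14.        ]]
```

```bash
python3 -m handwheel '[[0,0.005,0.03,-1.5],[0,0,0.04,0],[0,0,0.04,0],[0,0,0.025,0],[0,0,0.015,0],[0,0,0.007,0],[0,0,0,0],[0,0,0,0]]' 0.05 && python3 -m handwheel '[[0,0,0,0],[0,0,0,0],[0,0,0,0],[0,0,0,0],[0,0,0,0],[0,0,0,0]]' 0.0 60
```

```text
time: 3.45
tool_pos: [470.1, -132.3, 9.3]
tcp_rot: [179.8, 0.1, 91.5]
ft_force: [0.1, -0.1, 0.7]
finger_gap: 49.8
grip_force: 0.0
time: 4.05
tool_pos: [468.3, -131.6, 7.2]
tcp_rot: [-180.0, -0.0, 91.5]
ft_force: [0.5, -0.4, 0.3]
finger_gap: 0.3
grip_force: 0.0
```

```bash
python3 - <<'E'
from h import *
s=r.sense();print(s['tool_pos'],s['finger_gap'],s['grip_force'])
i=r.snapshot('wrist');j=r.snapshot('top')
c=np.zeros((384,800,3),np.uint8);c[:,:512]=i;c[:280,520:]=cv2.resize(j[190:290,270:370],(280,280));cv2.imwrite('pics/w2.png',c[:,:,::-1])
E
```

```text
[ 468.30741186 -131.63267498    7.18918263] 0.25873148453218947 0.0
```

View pics/w2.png

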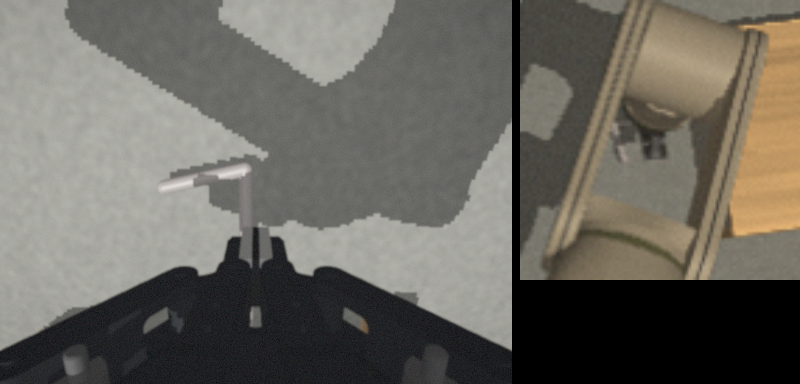

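```bash
python3 - <<'E'
from h import *
s=r.sense();c=cam('wrist',s)
for z in(4,14,24,34):print(z,plane(c,[(246,172),(247,220),(163,188)],z).round(1).tolist())
p=s['tool_pos'];print(proj(c,[p,p+[0,0,19],p+[-4,11,0],p+[-4,11,20]]))
E
```

```text
4 [[462.5, -99.9, 4.0], [463.7, -130.3, 4.0], [412.4, -111.0, 4.0]]
14 [[462.8, -97.8, 14.0], [463.9, -126.6, 14.0], [415.5, -108.4, 14.0]]
24 [[463.1, -95.8, 24.0], [464.1, -122.8, 24.0], [418.7, -105.7, 24.0]]
34 [[463.3, -93.8, 34.0], [464.3, -119.0, 34.0], [421.8, -103.0, 34.0]]
[[254.3037942  223.94697144]
 [254.18657781 236.55507743]
 [248.15616684 206.78168412]
 [247.28813404 218.30969285]]
```

The closed fingers are at (255,235) and the shank vanishes under the left one at (247,228). The pads came in above the shank, so I'll reopen narrower, recentre and go lower.

```bash
python3 -m handwheel '[[0,0,-0.03,0],[0,-0.004,0,0],[0,0,0,0],[0,0,0,0]]' 0.03 && python3 -m handwheel '[[0,0,0.015,0],[0,0,0.012,0],[0,0,0.004,0],[0,0,0.004,0],[0,0,0,0],[0,0,0,0],[0,0,0,0]]' && python3 -m handwheel '[[0,0,0,0],[0,0,0,0],[0,0,0,0],[0,0,0,0],[0,0,0,0]]' 0.0 60
```

```text
time: 4.55
tool_pos: [463.9, -131.6, 36.6]
tcp_rot: [-180.0, -0.0, 91.5]
ft_force: [-0.0, -0.1, -0.2]
finger_gap: 29.9
grip_force: 0.0
time: 5.25
tool_pos: [464.8, -131.9, 2.7]
tcp_rot: [180.0, 0.0, 91.5]
ft_force: [-0.2, 0.6, -0.4]
finger_gap: 29.9
grip_force: 0.0
time: 5.75
tool_pos: [464.3, -131.7, 2.2]
tcp_rot: [-180.0, 0.0, 91.5]
ft_force: [-0.7, -0.6, 0.9]
finger_gap: 0.2
grip_force: 0.0
```

```bash
python3 - <<'E'
from h import *
i=r.snapshot('wrist');cv2.imwrite('pics/w3full.png',i[:,:,::-1])
a=cv2.resize(i[130:330,140:370],None,fx=3,fy=3,interpolation=2);a=np.clip(a.astype(float)*1.6,0,255).astype(np.uint8)
cv2.imwrite('pics/w3.png',a[:,:,::-1])
E
```

```text
(no output)
```

View pics/w3.png

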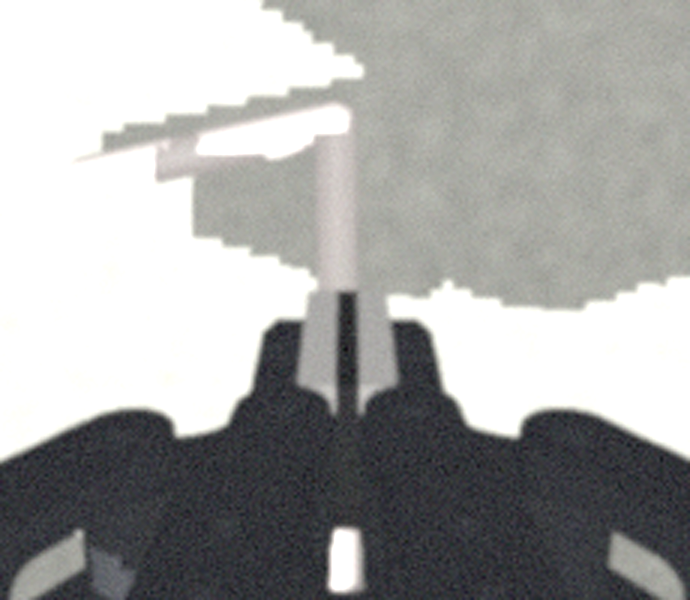

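The shank runs straight to the pads at crop (335,290), but the fingers read shut. So the pads seem to close above it, and I'll probe downward gently, watching the force.

```bash
python3 -m handwheel '[[0,0,0.002,0],[0,0,0,0],[0,0,0,0]]'; python3 -m handwheel '[[0,0,0.002,0],[0,0,0,0],[0,0,0,0]]'
```

```text
time: 6.1
tool_pos: [464.2, -131.7, 0.0]
tcp_rot: [-180.0, -0.0, 91.5]
ft_force: [-0.3, 0.6, -0.9]
finger_gap: -0.4
grip_force: 0.0
time: 6.4
tool_pos: [464.2, -131.7, -1.9]
tcp_rot: [-180.0, -0.0, 91.5]
ft_force: [0.6, 0.1, -0.3]
finger_gap: 0.0
grip_force: 0.0
```

No contact at z = -2, so the finger ends sit higher than the TCP reading. I'll open to straddle the shank and feel for the bench.

```bash
python3 -m handwheel '[[0,0,0,0],[0,0,0,0],[0,0,0,0],[0,0,0.004,0],[0,0,0,0]]' 0.035 20; for i in 1; do :; done; python3 -m handwheel '[[0,0,0.003,0],[0,0,0,0]]';python3 -m handwheel '[[0,0,0.003,0],[0,0,0,0]]';python3 -m handwheel '[[0,0,0.003,0],[0,0,0,0]]'
```

```text
time: 6.9
tool_pos: [463.9, -131.6, -6.4]
tcp_rot: [-180.0, -0.0, 91.5]
ft_force: [-0.2, 0.3, 1.8]
finger_gap: 35.1
grip_force: 0.0
time: 7.1
tool_pos: [464.0, -131.6, -9.3]
tcp_rot: [-180.0, -0.0, 91.5]
ft_force: [-1.0, -0.6, 0.1]
finger_gap: 35.2
grip_force: 0.0
time: 7.3
tool_pos: [464.1, -131.6, -12.2]
tcp_rot: [-180.0, -0.0, 91.5]
ft_force: [-0.0, 1.7, 0.3]
finger_gap: 34.7
grip_force: 0.0
time: 7.5
tool_pos: [464.0, -131.6, -15.2]
tcp_rot: [-180.0, -0.0, 91.5]
ft_force: [0.5, 0.5, 0.1]
finger_gap: 34.7
grip_force: 0.0
```

```bash
python3 -m handwheel '[[0,0,0,0],[0,0,0,0],[0,0,0,0],[0,0,0,0]]' 0 40; python3 - <<'E'
from h import *
s=r.sense();print(s['joint_pos'],s['tool_pos'])
E
```

```text
time: 7.9
tool_pos: [464.4, -131.7, -14.7]
tcp_rot: [180.0, -0.0, 91.5]
ft_force: [-0.4, 0.8, 1.2]
finger_gap: 5.7
grip_force: 39.0
[-2.19300659e+01  2.66477457e+00  1.14767481e+02  4.34122977e-03
  6.25636653e+01 -2.34007185e+01] [ 464.38309941 -131.74172215  -14.72369932]
```

Now it grips (39 N, gap 5.7), so the real finger ends are about 30 mm above the reported TCP and this is only an edge grip. I'll reopen, go about 10 mm lower and grip properly.

```bash
python3 -m handwheel '[[0,0,0,0],[0,0,0,0],[0,0,0,0],[0,0,0.003,0],[0,0,0.003,0],[0,0,0,0]]' 0.035 20;  python3 -m handwheel '[[0,0,0.003,0],[0,0,0,0]]';python3 -m handwheel '[[0,0,0.002,0],[0,0,0,0],[0,0,0,0]]'; python3 -m handwheel '[[0,0,0,0],[0,0,0,0],[0,0,0,0],[0,0,0,0]]' 0 60
```

```text
time: 8.5
tool_pos: [463.8, -131.5, -21.5]
tcp_rot: [-179.9, -0.0, 91.5]
ft_force: [-0.3, 0.2, -0.8]
finger_gap: 35.0
grip_force: 0.0
time: 8.7
tool_pos: [464.0, -131.6, -24.3]
tcp_rot: [-180.0, -0.0, 91.5]
ft_force: [-0.3, 0.4, -0.0]
finger_gap: 34.9
grip_force: 0.0
time: 9.0
tool_pos: [464.3, -131.7, -25.8]
tcp_rot: [-180.0, -0.0, 91.5]
ft_force: [0.1, -0.0, 0.4]
finger_gap: 35.2
grip_force: 0.0
time: 9.4
tool_pos: [464.4, -131.8, -25.7]
tcp_rot: [180.0, 0.0, 91.5]
ft_force: [-0.0, 0.7, -0.3]
finger_gap: 5.1
grip_force: 58.6
```

```bash
python3 -m handwheel '[[0.01,0,0,0],[0.02,0,0,0],[0.025,0,0,0],[0.025,0,0,0],[0.025,0,0,0]]';python3 -m handwheel '[[0.025,0,0,0],[0.025,0,0,0],[0.025,0,0,0],[0.025,0,0,0],[0.015,0,0,0],[0,0,0,0],[0,0,0,0]]'
```

```text
time: 9.9
tool_pos: [461.5, -25.5, -25.7]
tcp_rot: [180.0, 0.0, 91.5]
ft_force: [0.8, -1.1, -0.4]
finger_gap: 5.4
grip_force: 58.6
time: 10.6
tool_pos: [458.5, 88.7, -25.8]
tcp_rot: [-180.0, -0.0, 91.5]
ft_force: [0.4, 0.2, -0.1]
finger_gap: 5.2
grip_force: 58.6
```

```bash
python3 -m handwheel '[[0,0,0,0],[0,0,0,0],[0,0,0,0],[0,0,-0.02,0],[0,0,-0.04,0],[0,0,-0.05,0],[0,0,-0.05,0],[0,0,-0.03,0],[0,0,0,0],[0,0,0,0]]' 0.05 20; python3 - <<'E'
from h import *
s=r.sense();i=r.snapshot('wrist');print(s['tool_pos'])
j=r.snapshot('top');k=r.snapshot('scene')
for n,a in zip(('w4','t4','s4'),(i,j,k)):cv2.imwrite(f'pics/{n}.png',a[:,:,::-1])
c=np.zeros((560,800,3),np.uint8);c[:384,:512]=i;c[:384,516:]=cv2.resize(j[170:290,230:320],(284,384));
c[390:560,:300]=cv2.resize(k[150:250,230:400],(300,170));cv2.imwrite('pics/m4.png',c[:,:,::-1])
E
```

```text
time: 11.6
tool_pos: [459.3, 87.9, 164.8]
tcp_rot: [179.9, -0.0, 91.4]
ft_force: [1.0, -0.5, -0.6]
finger_gap: 49.7
grip_force: 0.0
[459.30168941  87.85165538 164.84873448]
```

View pics/m4.png

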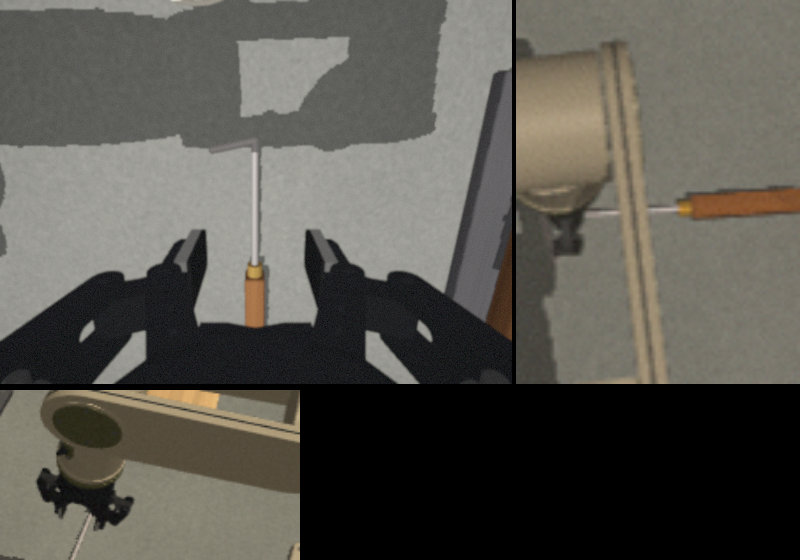

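The pole is fully out: in the wrist view the corner is at (255,146), the collar at (255,270) and the handle below it. Next I'll measure its pose from both views.

```bash
python3 - <<'E'
from h import *
np.set_printoptions(suppress=True,precision=1)
s=r.sense();w=cam('wrist',s);P=plane(w,[(255.5,146),(255,262)],14);print('corner, shank end',P)
d=P[0]-P[1];print('yaw',np.degrees(np.arctan2(d[1],d[0])));u=d/np.linalg.norm(d);print('grip',P[0]-u*218)
j=cv2.imread('pics/t4.png');h=cv2.cvtColor(j,cv2.COLOR_BGR2HSV)
m=((h[...,0]<14)&(h[...,1]>110)&(h[...,2]>60)).astype(np.uint8);m[:180]=0;m[290:]=0
n,l,st,ce=cv2.connectedComponentsWithStats(m)
k=1+np.argmax(st[1:,4]);print(st[k]);pt=cv2.minAreaRect(np.argwhere(l==k)[:,::-1].astype(np.float32))
print(pt);b=cv2.boxPoints(pt);print('handle box',plane(cam('top'),b,28),'centre',plane(cam('top'),[pt[0]],20))
print('bystanders',plane(cam('top'),[(148,184),(150,228),(185,255)],10))
E
```

```text
corner, shank end [[457.1 118.8  14. ]
 [460.  -18.9  14. ]]
yaw 91.23345894886744
grip [461.7 -99.1  14. ]
[286 229  35   9 217]
((303.001708984375, 233.02931213378906), (6.987921237945557, 34.41110610961914), 86.633544921875)
handle box [[ 473.9  -38.6   28. ]
 [ 475.8 -154.9   28. ]
 [ 452.1 -154.8   28. ]
 [ 450.3  -38.8   28. ]] centre [[464.  -97.4  20. ]]
bystanders [[659.5 436.9  10. ]
 [502.8 427.4  10. ]
 [406.  305.6  10. ]]
```

```bash
python3 -m handwheel '[[-0.01,0,-0.045,0],[-0.01,0,-0.045,0],[-0.01,0,-0.045,0],[-0.01,0,-0.045,0],[-0.01,0,-0.045,0],[-0.015,0.02,-0.038,0],[-0.01,0.035,-0.03,0],[-0.01,0.035,-0.03,0],[-0.01,0.035,-0.025,0],[-0.01,0.035,-0.015,0]]' && python3 -m handwheel '[[-0.01,0.03,-0.01,0],[0,0,0,0],[0,0,0,0],[0,0,0,0]]' && python3 - <<'E'
from h import *
i=r.snapshot('wrist');s=r.sense();print(s['tool_pos'],s['tcp_rot']);c=cam('wrist',s)
print(proj(c,[[698,-10,320],[670,-10,320],[726,-10,320],[660,80,452],[660,-100,452]]).round())
cv2.imwrite('pics/w5.png',i[:,:,::-1])
E
```

```text
time: 12.75
tool_pos: [622.7, -13.2, 527.6]
tcp_rot: [180.0, 0.0, 91.5]
ft_force: [0.7, -0.1, 0.3]
finger_gap: 49.7
grip_force: 0.0
time: 13.15
tool_pos: [649.9, -21.3, 536.4]
tcp_rot: [-179.9, -0.0, 91.5]
ft_force: [-0.3, 0.2, -0.1]
finger_gap: 49.9
grip_force: 0.0
[649.36033565 -21.10095466 537.70146326] [ 1.79972023e+02 -8.52204389e-05  9.14962678e+01]
[[292. 156.]
 [271. 156.]
 [313. 157.]
 [271.  68.]
 [263. 268.]]
```

View pics/w5.png

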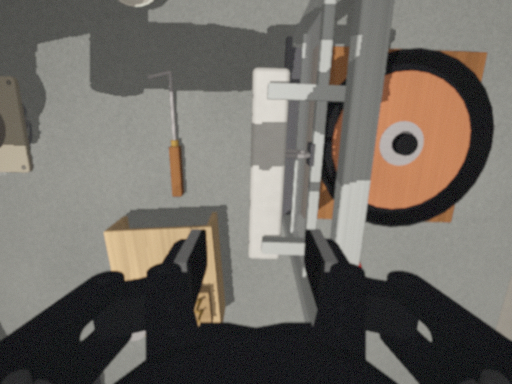

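The wrist view shows the lamp bar from (271,69) to (266,258). The ring is edge-on behind it near (286–312,154), attached to the screen's top bar. The pole lies at lower left.

```bash
python3 - <<'E'
from h import *
np.set_printoptions(suppress=True,precision=1,linewidth=200)
s=r.sense();c=cam('wrist',s)
L=plane(c,[(254,69),(289,70),(283,258),(249,258)],452);print('lamp',L,L.mean(0));a=(L[0]+L[1]-L[2]-L[3])/2;print('yaw',np.degrees(np.arctan2(-a[0],a[1])))
i=cv2.imread('pics/w5.png');g=cv2.cvtColor(i,6)
print(g[144:166,280:330:2])
print('ring',plane(c,[(286,155),(312,155)],320))
E
```

```text
lamp [[646.3  78.7 452. ]
 [674.6  78.7 452. ]
 [678.3 -88.8 452. ]
 [645.8 -89.6 452. ]] [661.3  -5.2 452. ]
yaw 0.544872163400714
[[137 137 129 109  98 101  97  99 111 123 127 123 117 105  62  60  88 131 186 194 195 178  80  28  40]
 [138 138 126 108 101 100  98  98 110 124 125 124 115  99  65  67  95 118 185 197 195 175  76  26  43]
 [136 137 130 109  99 100 100  99 108 123 124 123 116  98  62  72  99 117 185 194 193 168  64  24  42]
 [138 139 127 105 100  99  98 101 110 124 123 125 116  96  57  72  96 123 184 196 194 168  59  26  34]
 [139 138 130 109  99 102  98 100 109 121 123 119 115  95  58  77 101 129 185 195 192 167  49  35  40]
 [137 137 124 109 106 105 104 102 107 116 121 121 115  92  57  73  97 127 185 196 195 165  45  39  42]
 [140 136 126 109 114 108 105 107 109 108 114 129 119  93  60  74  97 133 186 195 195 162  47  42  38]
 [139 139 125 113 108 108 109 113 109 101 127 144 125  96  71  76  99 137 188 194 193 158  42  32  39]
 [137 138 123 101 102 103 101 106 102 106 122 148 125 101  91  77  96 141 189 195 193 158  34  32  36]
 [138 136 121 102  99  98 102  97 107 117
[... 646 characters left out ...]
 160 194 194 187 116  26  39  33]
 [142 134 121 102 103  99 101 110 155 135 122 119 110  74  55  91 101 162 193 194 186 113  15  38  43]
 [138 132 116 103 100 102 101 119 176 150 126 115 112  79  59  91 105 159 192 196 186 107  21  33  45]
 [139 135 117 105 103 101 101 126 183 151 124 115 112  77  59  86 107 164 192 194 186 101  16  34  42]
 [136 134 119 103 103 100 103 133 184 151 123 116 112  87  60  94 105 168 192 194 183 103  28  33  41]
 [138 136 120 105 104 104 100 140 181 150 125 121 110 101  70  96 108 172 193 194 185 103  22  36  41]
 [147 148 127 101 100  98 101 144 186 148 125 116 107 107  90  99 123 176 194 193 180  94  13  28  45]]
ring [[690.1  -8.6 320. ]
 [724.3  -7.7 320. ]]
```

Ring at about (698, -8, 320). Back to the handle.

```bash
python3 -m handwheel '[[-0.0145,-0.0376,0,0],[-0.0145,-0.0376,0,0],[-0.0145,-0.0376,0,0],[-0.0145,-0.0376,0,0],[-0.0145,-0.0376,0,0],[0,0,0.045,0],[0,0,0.045,0],[0,0,0.045,0],[0,0,0.045,0],[0,0,0.045,0]]' 0.06 20 && python3 -m handwheel '[[0,0,0.045,0],[0,0,0.045,0],[0,0,0.045,0],[0,0,0.045,0],[0,0,0.045,0],[0,0,0.03,0],[0,0,0.02,0],[0,0,0,0],[0,0,0,0]]'
```

```text
time: 14.2
tool_pos: [462.8, -98.1, 311.2]
tcp_rot: [179.8, 0.1, 91.5]
ft_force: [1.4, 0.2, 0.6]
finger_gap: 60.3
grip_force: 0.0
time: 15.1
tool_pos: [464.2, -98.6, 38.2]
tcp_rot: [179.9, 0.0, 91.5]
ft_force: [0.2, -0.4, -0.5]
finger_gap: 60.2
grip_force: 0.0
```

```bash
python3 -m handwheel '[[0,0,0.03,0],[0,0,0.02,0],[0,0,0.01,0],[0,0,0.003,0],[0,0,0,0],[0,0,0,0]]' && python3 -m handwheel '[[0,0,0,0],[0,0,0,0],[0,0,0,0],[0,0,0,0],[0,0,0,0]]' 0 100 && python3 -m handwheel '[[0,0,-0.01,0],[0,0,-0.02,0],[0,0,-0.03,0],[0,0,-0.03,0],[0,0,-0.01,0],[0,0,0,0],[0,0,0,0]]' && python3 - <<'E'
from h import *
s=r.sense();i=r.snapshot('wrist');cv2.imwrite('pics/w6.png',i[:,:,::-1]);print(s['tool_pos'],s['tcp_rot'],s['wrist_torque'])
g=cv2.cvtColor(i,6).astype(int)
np.set_printoptions(linewidth=220)
for v in range(60,226,6):
    print(v,g[v,225:285:3])
E
```

```text
time: 15.7
tool_pos: [465.6, -99.2, -24.6]
tcp_rot: [179.9, 0.0, 91.5]
ft_force: [0.6, 0.1, 0.0]
finger_gap: 60.0
grip_force: 0.0
time: 16.2
tool_pos: [465.2, -99.1, -25.2]
tcp_rot: [179.9, 0.0, 91.5]
ft_force: [-1.6, 0.5, 6.1]
finger_gap: 22.0
grip_force: 98.9
time: 16.9
tool_pos: [463.7, -98.6, 72.8]
tcp_rot: [-179.9, -0.0, 91.5]
ft_force: [-0.6, 0.8, -2.1]
finger_gap: 22.3
grip_force: 98.1
[463.65869716 -98.62298094  72.77649715] [-1.79929308e+02 -2.48410535e-02  9.14688408e+01] [-0.00835318  0.01236927  0.01908449]
60 [107 108 107 104 104 106 114 173 187 207 201 177 155 127 143 159 173 169 170 167]
66 [106 105 106 101 104 107 114 171 187 208 202 178 156 109 104 103 108 113 140 165]
72 [108 103 105 106 104 104 111 172 187 209 204 178 157 111 103 100 103 108 103 105]
78 [102 107 109 112 102 104 108 169 188 208 203 179 159 107 106 110 107 101 103 106]
84 [102 104 105 115 129 139 146 151 157 161 153 144 142 134 123 117 106  97 107 109]
90 [103 105 100  77  86 114 150 153 158 158 153 143 140 135 129 115 106  93 100 107]
96 [106 109 103  81  84  88  95  97 124 158 151 146 142 134 126 1
[... 1125 characters left out ...]
 67  70  64]
180 [159  64  73  71  66  69  72  71  74  77  79  74  69  73  69  72  68  67  68  67]
186 [159  69  66  71  71  70  73  74  78  77  75  75  72  71  73  73  71  67  68  64]
192 [163  68  70  71  70  72  67  73  70  76  78  74  71  73  73  74  66  71  68  70]
198 [163  70  70  70  73  70  68  73  69  73  71  75  73  70  77  64  71  74  70  68]
204 [167  73  66  68  74  67  73  73  74  72  72  74  68  69  66  69  75  70  68  68]
210 [166  83  71  72  67  74  68  75  71  74  69  76  70  68  70  69  70  71  67  68]
216 [169  85  70  70  77  71  76  71  75  76  70  73  68  76  71  71  68  72  69  67]
222 [167  94  66  71  72  73  71  72  77  73  72  74  70  72  67  68  73  69  69  73]
```

```bash
python3 - <<'E'
from h import *
p=r.camera_params('wrist');K,D,_,_=cam('wrist');M=p['mount']
def tp(uv,z):
    d=cv2.undistortPoints(np.array(uv,float).reshape(-1,1,2),K,D)[:,0];d=np.c_[d,np.ones(len(d))]@M[:3,:3].T;o=M[:3,3]
    return o+d*((z-o[2])/d[:,2])[:,None]
print('handle front top (exp x=60)',tp([(257,118)],-53));print('collar end (74)',tp([(257,81.5)],-49))
print('shank',tp([(255,70),(255,20)],-39))
i=cv2.imread('pics/w6.png');print(cv2.cvtColor(i,6)[[5,30,60],228:276:2])
t=cam('top');j=r.snapshot('top');cv2.imwrite('pics/t6.png',j[:,:,::-1])
s=r.sense();q=s['tool_pos']+[0,0,39];u=np.array([-.026,1,0]);print(proj(t,[q+u*220,q+u*210+[-46,0,0],q+u*100]))
g=cv2.cvtColor(j,cv2.COLOR_RGB2GRAY).astype(int)
x,y=proj(t,[q+u*220])[0].astype(int);print(x,y);print(g[y-6:y+20,x-8:x+26:1])
E
```

```text
handle front top (exp x=60) [[ 64.39703237   1.24466017 -53.        ]]
collar end (74) [[ 78.02135728   1.2411598  -49.        ]]
shank [[ 83.43327719   0.45697684 -39.        ]
 [102.07088001   0.45455029 -39.        ]]
[[ 97 101 102 102 131 170 171 168 164 177 183 191 200 200 188 177 162 141
  148 164 166 169 170 168]
 [142 157 168 171 171 172 168 164 162 174 187 190 204 204 190 178 164 142
  147 169 167 168 167 169]
 [109 108 103 105 105 104 107 111 136 175 188 195 208 209 194 179 168 144
  128 136 153 160 172 176]]
[[236.53604725 234.349401  ]
 [240.09124184 248.59913458]
 [274.18986318 231.87649795]]
236 234
[[116 120 119 115 117 117 116 120 120 118 122 118 103  77  67  74  73  73
   71  71  69  71  73  73  70  75  71  72  76  71  72  69  68  62]
 [122 118 116 101  73  72  70  73  72  73  71  72  66  62  71  72  70  72
   73  74  70  70  78  74  71  69  66  71  72  75  79  68  74  77]
 [116 116 106  73  63  67  65  66  67  65  69  68  75  73  70  68  72  75
   73  68  75  69  71  71  72  75 101 125 129 129 127 124 124 126]
 [125 118 117 107  68  68  78  75  68  67  80  68  67  6
[... 2487 characters left out ...]
 120 118 116 113 120 123 107  67  63  78 123 140  81  67  71  71  73
   74  68  67  73  72  74  71  70  69  68  72  70  68  67  71  68]
 [116 118 119 118 118 119 121 109  68  65  72  76  79  66  68  72  70  73
   62  74  69  68  72  72  73  67  71  71  70  77  68  73  73  71]
 [115 118 120 122 116 118 118 100  73  68  70  73  68  71  70  69  73  69
   69  67  74  66  78  71  67  72  69  72  66  70  70  63  73  73]
 [116 120 123 119 118 125 116 101  73  68  70  67  72  73  72  70  73  71
   71  70  71  68  66  66  69  73  68  68  67  74  69  73  72  65]
 [122 118 121 121 125 122 110 101  71  73  74  72  69  69  71  68  72  71
   71  68  72  70  70  72  72  72  73  70  70  73  72  72  63  72]]
```

The top view puts the hook corner at (236,234) and the tip at (240,249), matching the prediction. So the pole sits as expected in the hand, with its axis about 39 mm above the reported TCP.

```bash
python3 -m handwheel '[[0,0,-0.03,0],[0,-0.01,-0.04,0],[0,-0.02,-0.045,0],[0,-0.02,-0.045,0],[0,-0.014,-0.038,4],[0,0,-0.01,8],[0,0,0,8],[0,0,0,8],[0,0,0,8],[0,0,0,8]]' && python3 -m handwheel '[[0,0,0,8],[0,0,0,8],[0,0,0,8],[0,0,0,8],[0,0,0,8],[0,0,0,7.5],[0,0,0,0],[0,0,0,0],[0,0,0,0]]'
```

```text
time: 18.0
tool_pos: [399.9, -100.3, 280.2]
tcp_rot: [-179.8, 0.1, 47.1]
ft_force: [-0.5, 0.3, -1.1]
finger_gap: 22.3
grip_force: 98.5
time: 18.9
tool_pos: [400.2, -100.4, 281.3]
tcp_rot: [-180.0, 0.1, 0.1]
ft_force: [0.2, 0.1, -2.2]
finger_gap: 22.3
grip_force: 98.4
```

```bash
python3 -m handwheel '[[0.015,0,0,0],[0.025,0,0,0],[0.025,0,0,0],[0.016,0,0,0],[0,0,0,0],[0,0,0,0]]' && python3 - <<'E'
from h import *
np.set_printoptions(suppress=True,precision=1)
s=r.sense();k=r.snapshot('scene');j=r.snapshot('top');q=s['tool_pos']+[0,0,39];print(s['tool_pos'],s['tcp_rot'])
P=q+np.array([[222,0,0],[212,46,0],[217,23,0],[150,0,0]]);R=np.array([[698,-8,320],[698,-8,298],[670,-8,320],[726,-8,320],[661,-8,410]])
for n,im in(('scene',k),('top',j)):
    c=cam(n);print(n,proj(c,P),proj(c,R))
S=cv2.resize(k[40:150,180:290],(550,550),interpolation=2);T=cv2.resize(j[100:220,250:300],(250,600),interpolation=2)
m=np.zeros((600,800,3),np.uint8);m[:550,:550]=S;m[:,550:]=T;cv2.imwrite('pics/m7.png',m[:,:,::-1])
E
```

```text
time: 19.5
tool_pos: [481.0, -100.4, 281.5]
tcp_rot: [-180.0, 0.1, 0.1]
ft_force: [-0.0, 0.2, -1.5]
finger_gap: 22.7
grip_force: 98.4
[ 481.  -100.4  281.5] [-180.     0.1    0.1]
scene [[219.1 115. ]
 [215.1 128.3]
 [217.1 121.5]
 [243.3 123.2]] [[205.6 140.6]
 [206.3 145.6]
 [215.3 144. ]
 [196.  137.1]
 [216.3 122.4]]
top [[307.1 136.1]
 [291.2 140. ]
 [299.2 138.1]
 [308.7 160.3]] [[274.8 139. ]
 [274.7 141.6]
 [275.3 148.4]
 [274.4 129.8]
 [275.9 141. ]]
```

View pics/m7.png

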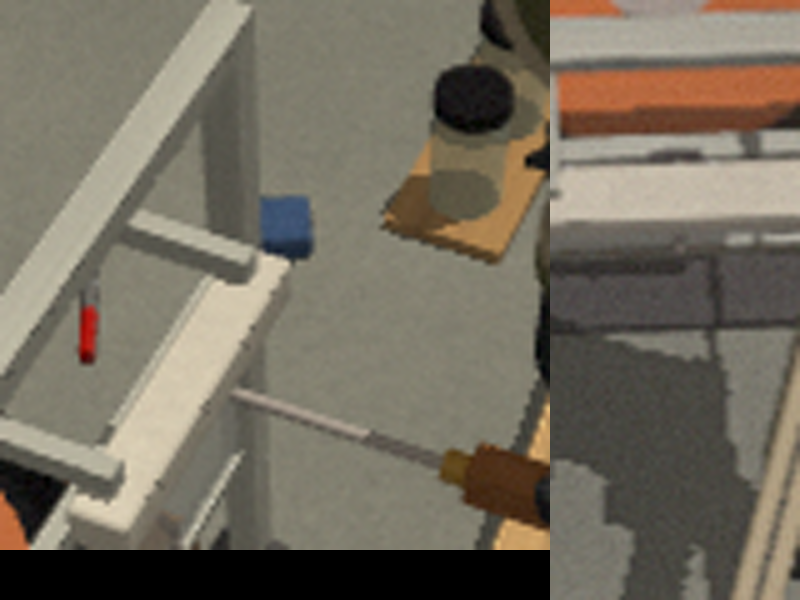

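The scene crop shows the shank going under the lamp at full-image (227,118), on the predicted line, so the height and aim are right. Inserting along +y.

```bash
python3 -m handwheel '[[0,-0.01,0,0],[0,-0.015,0,0],[0,-0.01,0,0],[0,0,0,0]]' && python3 -m handwheel '[[0,-0.01,0,0],[0,-0.01,0,0],[0,-0.01,0,0],[0,-0.005,0,0],[0,0,0,0],[0,0,0,0]]' && python3 -m handwheel '[[0,0,0.01,0],[0,0,0.01,0],[0,0,0,0]]'
```

```text
time: 20.0
tool_pos: [481.4, -63.7, 282.2]
tcp_rot: [-180.0, -0.0, 0.1]
ft_force: [0.9, 0.1, -2.1]
finger_gap: 22.1
grip_force: 98.4
time: 20.6
tool_pos: [481.3, -30.1, 281.7]
tcp_rot: [-180.0, 0.0, 0.0]
ft_force: [-1.1, 0.8, -3.5]
finger_gap: 22.4
grip_force: 98.3
time: 20.9
tool_pos: [480.6, -30.7, 259.7]
tcp_rot: [-180.0, 0.2, -0.1]
ft_force: [0.4, -0.3, -2.0]
finger_gap: 22.5
grip_force: 98.5
```

```bash
python3 -m handwheel '[[0,0,0.01,0],[0,0,0.01,0],[0,0,0.01,0]]'; python3 - <<'E'
from h import *
print(r.sense()['wrist_torque'],r.sense()['ft_force'])
E
python3 -m handwheel '[[0,0,0.012,0],[0,0,0.012,0],[0,0,0.012,0],[0,0,0.012,0]]'; python3 - <<'E'
from h import *
print(r.sense()['wrist_torque'])
j=r.snapshot('top');cv2.imwrite('pics/t8.png',j[:,:,::-1])
a=cv2.imread('pics/t6.png');b=cv2.imread('pics/t8.png')
for n,im in(('before',a),('now',b)):print(n,cv2.cvtColor(im,6)[120:172:1,226:232].mean(1).round().astype(int))
E
```

```text
time: 21.2
tool_pos: [481.9, -30.7, 231.6]
tcp_rot: [180.0, -0.1, -0.0]
ft_force: [0.0, -0.7, 0.8]
finger_gap: 22.5
grip_force: 98.9
[ 0.03077572 -0.57303298 -0.12294011] [ 0.04172489 -0.65581114  0.76437986]
time: 21.6
tool_pos: [481.6, -30.5, 183.0]
tcp_rot: [180.0, -0.0, -0.0]
ft_force: [1.0, -0.1, 0.8]
finger_gap: 22.3
grip_force: 98.9
[-0.0480781  -0.76550583 -0.15200917]
before [ 54  66  66  70  79  69  52  54 119 161 169 170 154 108  91  94  95  90
  90  89  88  87  88  86  88  89  89  98 104 119 117  82  71  54  49  51
  74  79  77  79  75  76  77  75  76  79  62  61 118 119 117 119]
now [ 56  61  68  69  80  67  56  52  58  56  59  61  75  76  78 120 161 169
 170 143 104  90  86  89  87  87  87  88  86  84  85  88  92  94 109 174
 102  53  73  78  76  76  76  77  77  77  60  63 117 119 117 116]
```

The screen is following: its top bar moved from row 131 to 137. Continuing to the stop.

```bash
python3 -m handwheel '[[0,0,0.012,0],[0,0,0.012,0],[0,0,0.008,0],[0,0,0,0]]'; python3 -m handwheel '[[0,0,0.004,0],[0,0,0.004,0],[0,0,0,0]]';python3 -c "
from bench import r;s=r.sense();print(s['wrist_torque'],s['ft_force'])"; python3 -m handwheel '[[0,0,0.004,0],[0,0,0,0]]';python3 -c "
from bench import r;s=r.sense();print(s['wrist_torque'],s['ft_force'])"
```

```text
time: 22.05
tool_pos: [480.3, -30.3, 150.0]
tcp_rot: [-180.0, 0.2, -0.0]
ft_force: [-1.5, 0.3, -2.1]
finger_gap: 22.4
grip_force: 98.7
time: 22.35
tool_pos: [481.3, -30.5, 143.5]
tcp_rot: [-180.0, 0.0, -0.0]
ft_force: [-1.9, -0.7, -1.2]
finger_gap: 22.6
grip_force: 98.7
[ 0.02056121  0.00942632 -0.02285875] [-1.86452259 -0.66609226 -1.21346638]
time: 22.55
tool_pos: [481.8, -30.6, 140.1]
tcp_rot: [180.0, -0.1, -0.0]
ft_force: [-1.3, 0.6, 2.5]
finger_gap: 22.4
grip_force: 99.0
[ 0.08949217 -0.59957802 -0.00374467] [-1.3236836   0.57077269  2.45827114]
```

```bash
Q='from bench import r;s=r.sense();print(s["wrist_torque"],s["ft_force"])'; python3 -m handwheel '[[0,0,0.003,0],[0,0,0,0]]' | sed -n 2p;python3 -c "$Q"; python3 -m handwheel '[[0,0,0.003,0],[0,0,0,0]]'| sed -n 2p;python3 -c "$Q"; python3 -m handwheel '[[0,0,0.003,0],[0,0,0,0]]'| sed -n 2p;python3 -c "$Q"
```

```text
tool_pos: [481.9, -30.6, 137.0]
[-0.06045394 -0.69279468 -0.19766638] [-1.13840102 -0.90523709  2.10235196]
tool_pos: [481.5, -30.5, 133.6]
[-0.00819757 -0.73083764 -0.08909081] [-0.53377192 -0.6937082   2.05504828]
tool_pos: [481.3, -30.5, 130.5]
[ 0.08733478 -0.60258347 -0.01257656] [-1.49156369 -0.92417583  1.83052306]
```

```bash
python3 - <<'E'
from h import *
j=r.snapshot('top');cv2.imwrite('pics/t9.png',j[:,:,::-1]);i=r.snapshot('wrist');cv2.imwrite('pics/w9.png',i[:,:,::-1])
t=cam('top')
for n in('t6','t8','t9'):print(n,cv2.cvtColor(cv2.imread(f'pics/{n}.png'),6)[122:156,226:232].mean(1).round().astype(int))
for z in(326,246,206):print(z,proj(t,[[733,85,z]]))
for n in('w6','w9'):
    g=cv2.cvtColor(cv2.imread(f'pics/{n}.png'),6);print(n,g[60:130:2,256:259].mean(1).round().astype(int))
    for v in(3,30,60):print(v,g[v,225:285:3])
E
```

```text
t6 [ 66  70  79  69  52  54 119 161 169 170 154 108  91  94  95  90  90  89
  88  87  88  86  88  89  89  98 104 119 117  82  71  54  49  51]
t8 [ 68  69  80  67  56  52  58  56  59  61  75  76  78 120 161 169 170 143
 104  90  86  89  87  87  87  88  86  84  85  88  92  94 109 174]
t9 [ 66  73  78  67  55  56  55  58  59  61  74  79  80  80  78  76  67  76
 161 171 167 167 109  85  86  88  87  85  85  87  92  88  86  84]
326 [[241.67145852 128.03774696]]
246 [[243.20910869 137.41919186]]
206 [[243.91469093 141.72029188]]
w6 [187 189 187 187 187 188 187 188 188 188 190 184 165 166 165 166 167 166
 166 166 151 106 104 104 104 104 104 106 104 102  85  79  84  84  87]
3 [ 99 101 100 102 162 169 165 173 186 200 193 176 152 148 165 170 169 168
 164 167]
30 [100 142 164 171 173 168 164 174 188 204 199 178 155 147 168 168 167 170
 168 164]
60 [107 109 107 105 105 107 115 175 188 208 202 179 156 128 144 160 175 171
 170 169]
w9 [132 130 130 131 130 131 130 131 131 129 129 113 108 107 107 110 110 107
 107 106 107 107 108 106 106 105 108 109 106 107  86  80  88  85  89]
3 [167 164 165 165 168 171 157 114 116 127 136 124 117 117 163 166 173 169
 170 171]
30 [113 174 170 172 177 172 166 117 121 129 135 126 122 121 170 171 170 169
 168 167]
60 [104 110 167 172 177 177 173 120 119 130 135 128 123 127 172 174 174 170
 169 172]
```

The screen bar is at about 100 mm of its 120 mm travel, and the pole has pitched a few degrees in the grip. I'll firm the grip to 120 N and continue.

```bash
cat > q.py <<'E'
from h import *
s=r.sense();print(s['wrist_torque'].round(2),s['ft_force'].round(1),s['tool_pos'].round(1))
j=cv2.cvtColor(r.snapshot('top'),cv2.COLOR_RGB2GRAY)[122:160,226:232].mean(1);print(j[14:28].round().astype(int),'edge row',122+14+np.interp(115,j[14:20],range(6)) if j[19]>115 else 'later')
E
python3 -m handwheel '[[0,0,0,0],[0,0,0.005,0],[0,0,0.005,0],[0,0,0,0]]' 0 120 | tail -2; python3 q.py;python3 -m handwheel '[[0,0,0.005,0],[0,0,0.003,0],[0,0,0,0]]'|tail -1; python3 q.py
```

```text
finger_gap: 22.1
grip_force: 120.1
[ 0.15 -0.62  0.25] [-2.6  0.2  2.4] [481.  -30.3 120. ]
[ 78  74  67  76 162 171 168 167 109  85  86  90  85  86] edge row 139.45279383429673
grip_force: 120.1
[-0.2  -0.54 -0.39] [-1.1 -2.4  1.9] [481.1 -30.8 112.3]
[ 78  75  67  77 161 171 166 167 109  84  87  88  86  86] edge row 139.4516765285996
```

```bash
python3 - <<'E'
from h import *
i=r.snapshot('wrist');cv2.imwrite('pics/w10.png',i[:,:,::-1]);k=r.snapshot('scene');cv2.imwrite('pics/s10.png',k[:,:,::-1])
p=r.camera_params('wrist');K,D,_,_=cam('wrist');W=np.linalg.inv(p['mount']);c=(K,D,W[:3,:3],W[:3,3])
for th in(0,3.3,5,8.4,11,13.6):
    a=np.radians(th);R=lambda x,z:[x*np.cos(a)+z*np.sin(a)*-1,0,-39-(x*np.sin(a)+z*np.cos(a))]
    q=proj(c,[R(64,14),R(78,10),R(78,4)]);sh=[R(95,0)];d=np.array(sh)@W[:3,:3].T+W[:3,3]
    print(th,'handle/collar/shankstart rows',q[:,1].round(1),'shank row,width',proj(c,sh)[0,1].round(1),(8*K[0,0]/d[0,2]).round(1))
for n in('w6','w9','w10'):
    g=cv2.cvtColor(cv2.imread(f'pics/{n}.png'),6);h=cv2.cvtColor(cv2.imread(f'pics/{n}.png'),40)
    print(n,'sat',h[50:140:3,250:259,1].mean(1).round().astype(int));print('hue',h[50:140:3,250:259,0].mean(1).round().astype(int))
    for v in(45,):print(g[v,234:276])
E
```

```text
0 handle/collar/shankstart rows [119.9  82.4  83.8] shank row,width 40.3 19.8
3.3 handle/collar/shankstart rows [122.7  83.3  83.8] shank row,width 37.5 20.7
5 handle/collar/shankstart rows [124.4  84.1  84. ] shank row,width 36.3 21.2
8.4 handle/collar/shankstart rows [128.5  86.3  85.1] shank row,width 34.5 22.3
11 handle/collar/shankstart rows [132.1  88.7  86.6] shank row,width 33.7 23.1
13.6 handle/collar/shankstart rows [136.4  91.8  88.6] shank row,width 33.6 24.0
w6 sat [ 11  11  11  11  11  11  10  11  10  10  11  82 134 134 133 133 134 144
 146 144 145 145 145 145 145 141 145 145 144 143]
hue [10 13 11 10 10 10  9 12 11 11 11 18 20 20 21 21 20 20 19 19 19 19 19 18
 13 13 14 13 13 13]
[136 135 136 150 164 169 168 167 166 164 164 166 174 181 183 188 194 201
 207 208 206 201 190 185 179 173 166 155 146 137 145 166 169 170 172 173
 175 177 175 176 176 175]
w9 sat [ 12  11  12  11  11  12  13  11  13  11  24 139 145 142 141 142 142 143
 141 145 145 144 144 142 143 142 144 139 142 146]
hue [11 10  9 26 27 29 10 10 11  9 14 19 19 19 20 19 19 19 19 19 19 19 19 18
 13 13 13 13 13 14]
[167 169 169 168 173 171 173 168 170 165 160 138 119 118 120 121 123 123
 126 132 132 137 137 129 128 126 123 121 121 120 119 145 163 171 170 172
 171 174 173 173 172 170]
w10 sat [ 13  12  12  13  12  12  13  14  13  12  72 144 144 145 144 146 144 142
 144 146 146 144 145 143 141 142 142 141 142 142]
hue [10 10 30 10 28 10 10 10 27 12 18 19 19 20 19 19 19 19 19 19 19 19 19 19
 13 13 13 13 12 13]
[165 167 166 169 168 171 171 168 170 169 166 166 153 130 115 116 120 121
 120 120 125 129 130 131 132 129 128 126 120 120 123 117 115 117 139 163
 168 169 171 172 175 173]
```

```bash
python3 - <<'E'
from h import *
s=r.sense();c=cam('scene');b=cv2.cvtColor(cv2.imread('pics/s10.png'),6).astype(int);a=cv2.cvtColor(cv2.imread('pics/s4.png'),6).astype(int)
T=s['tool_pos'];print(T,s['tcp_rot'])
for x in(100,130,160,190,215):
    for th in(0,8,14):
        q=T+[x*np.cos(np.radians(th)),0,39+x*np.sin(np.radians(th))];print(x,th,proj(c,[q])[0].round(1),end='  ')
    u=int(round(proj(c,[T+[x,0,50]])[0,0]));v=int(round(proj(c,[T+[x,0,50]])[0,1]))
    print('\n col',u,'rows from',v-12,'now',b[v-12:v+8,u],'empty',a[v-12:v+8,u])
# screen bar +y half: profile across bar at y=120
for z in(326,226,206):print(z,proj(c,[[733,120,z],[733,120,z+0]])[0])
u,v=proj(c,[[733,120,270]])[0].round().astype(int);print(u,v)
print('before');print(a[v-25:v+26,u]);print('now');print(b[v-25:v+26,u])
E
```

```text
[481.04766974 -30.80524044 112.69292598] [ 1.79984307e+02  5.42491730e-02 -5.71172951e-02]
100 0 [249.3 182.4]  100 8 [249.7 180.1]  100 14 [250.4 178.5]  
 col 249 rows from 168 now [129 129 128 130 130 132 135 130 127 134 120  88  97  92 127 131 131 132
 131 130] empty [130 127 130 129 126 129 134 129 129 128 130 131 131 131 129 128 130 131
 131 131]
130 0 [240. 179.]  130 8 [240.4 175.9]  130 14 [241.2 173.7]  
 col 240 rows from 165 now [129 132 129 131 135 130 131 131 130 139 180 138  89 133 133 134 131 131
 130 132] empty [131 132 129 132 134 130 126 125 131 136 135 133 133 133 135 127 129 132
 130 131]
160 0 [230.8 175.5]  160 8 [231.1 171.7]  160 14 [232. 169.]  
 col 231 rows from 162 now [ 73 113 136 131 133 133 132 134 140 181 127 116 130 126 130 132 129 133
 128 129] empty [ 75 111 134 133 132 131 130 133 131 128 132 131 129 132 130 132 131 132
 131 130]
190 0 [221.7 172.1]  190 8 [221.9 167.5]  190 14 [222.8 164.2]  
 col 222 rows from 158 now [139 160 183 159  90  73  77  80 128 174 114  77  80  79  78  80  72  73
  56  53] empty [81 79 80 78 80 76 77 75 76 76 75 79 78 78 83 81 73 72 56 51]
215 0 [214.2 169.3]  215 8 [214.2 164. ]  215 14 [215.1 160.3]  
 col 214 rows from 155 now [ 92  93  92  93  96  97 100 108 152 150 128  92  91  96 104 111 118  85
 130 184] empty [87 78 41 46 48 64 69 62 54 79 79 79 76 77 75 74 78 78 77 78]
326 [169.37811377 172.73211007]
226 [175.60728635 192.79077631]
206 [176.72823059 196.39920192]
173 184
before
[128 131 129 130 128 131 133 130 122 116 145 189 181 182 182 179 180 175
 168 120 103 105 103  99  92  87  81  87  87  85  87  89  89  88  83  81
  84  82  86  84  82  92  94  94  93  93  92  91  95  91  93]
now
[132 133 133 130 130 133 133 130 123 124  72  74  71  70  72  70  74  71
  73  72  74  72  73  63  60  35  10  25  28  26  29  33  32  30  20   7
   2  14  49  83 143 181 184 185 182 182 183 175 146 102 106]
```

```bash
python3 - <<'E'
from h import *
for n,pts in(('scene',[(173,169.4),(173,199),(173,177.8),(173,207.2)]),('top',[(229,127.9),(229,132.9),(229,139.45),(229,143.9)])):
    for X in(728,733,740):
        o,d=ray(cam(n),pts);q=o+d*((X-o[0])/d[:,0])[:,None];print(n,X,q[:,1:].round(1).tolist())
E
```

```text
scene 728 [[109.6, 329.4], [141.7, 231.4], [118.3, 303.0], [151.5, 201.6]]
scene 733 [[104.1, 318.6], [136.7, 219.2], [112.9, 291.8], [146.6, 189.0]]
scene 740 [[96.4, 303.4], [129.6, 202.1], [105.3, 276.1], [139.7, 171.3]]
top 728 [[119.7, 344.5], [123.1, 304.1], [128.0, 247.2], [131.6, 205.7]]
top 733 [[120.7, 331.4], [124.2, 290.5], [129.1, 233.0], [132.7, 191.0]]
top 740 [[122.2, 313.0], [125.7, 271.5], [130.7, 213.1], [134.4, 170.5]]
```

Three things agree that the screen is on its stop. The bar hasn't moved over the last 18 mm of push, the hook re-contacted at about 181 mm nominal, and the shank ridge puts the hook near 185 mm. The pole has just pitched about 9° in the grip. Unhooking: centre the hook in the ring, then withdraw sideways.

```bash
python3 -m handwheel '[[0,0,-0.008,0],[0,0,-0.01,0],[0,0,0,0],[0,0,0,0]]'|sed -n 2p; python3 q.py; python3 -m handwheel '[[0,0.01,0,0],[0,0.015,0,0],[0,0.015,0,0],[0,0,0,0]]'|sed -n 2p; python3 q.py;  python3 -m handwheel '[[0,0.02,0,0],[0,0.01,0,0],[0,0,0,0]]'|sed -n 2p; python3 q.py
```

```text
tool_pos: [481.8, -30.5, 131.5]
[ 0.04  0.07 -0.01] [ 0.7 -0.2 -1.3] [481.8 -30.5 131.5]
[ 77  74  68  74 162 173 168 168 108  85  88  91  85  84] edge row 139.46462715105162
tool_pos: [481.1, -72.4, 130.6]
[-0.02  0.08 -0.04] [-0.5 -0.2 -2.2] [481.1 -72.4 130.6]
[ 79  74  66  76 164 173 169 167 107  86  86  88  87  86] edge row 139.4438202247191
tool_pos: [481.3, -101.3, 130.8]
[-0.02  0.12  0.  ] [-0.1  0.8 -2. ] [ 481.3 -101.3  130.8]
[ 80  78  67  78 163 174 169 170 109  86  87  89  85  86] edge row 139.4368932038835
```

Unhooked and the screen stayed down. Retreat and lay the pole flat on the open bench.

```bash
python3 -m handwheel '[[-0.02,0,0,0],[-0.03,0,0,0],[-0.02,0,0,0],[0,-0.03,0.02,0],[0,-0.03,0.03,0],[0,-0.03,0.03,0],[0,0,0.03,0],[0,0,0.015,0],[0,0,0.005,0],[0,0,0,0]]'|sed -n 2,4p; python3 -m handwheel '[[0,0,0.005,0],[0,0,0.005,0],[0,0,0,0]]'|sed -n 2,4p; python3 -m handwheel '[[0,0,0.004,0],[0,0,0.004,0],[0,0,0,0],[0,0,0,0]]'|sed -n 2,4p;python3 -m handwheel '[[0,0,0.004,0],[0,0,0.003,0],[0,0,0,0],[0,0,0,0]]'|sed -n 2,4p
```

```text
tool_pos: [410.9, -10.0, 0.6]
tcp_rot: [-180.0, 0.1, -0.0]
ft_force: [0.1, 0.0, -1.9]
tool_pos: [411.5, -10.6, -9.1]
tcp_rot: [-180.0, -0.0, -0.1]
ft_force: [-0.2, 0.5, -1.1]
tool_pos: [411.3, -10.5, -17.2]
tcp_rot: [-180.0, 0.0, -0.0]
ft_force: [-0.3, 0.5, -2.1]
tool_pos: [413.6, -10.6, -22.5]
tcp_rot: [180.0, -0.2, -0.0]
ft_force: [1.1, 0.8, 8.7]
```

Contact at the rear, levelling now.

```bash
python3 -m handwheel '[[0,0,0.002,0],[0,0,0.002,0],[0,0,0,0],[0,0,0,0]]'|sed -n 2,4p; python3 - <<'E'
from h import *
s=r.sense();k=r.snapshot('scene');cv2.imwrite('pics/s11.png',k[:,:,::-1]);b=cv2.cvtColor(k,cv2.COLOR_RGB2GRAY).astype(int);c=cam('scene');T=s['tool_pos'];print(s['wrist_torque'])
for x in(110,150,190,210):
    q=T+[x,0,0];u,v=proj(c,[[q[0],q[1],14]])[0]
    print(x,'row@z14',v.round(1),'row@z34',proj(c,[[q[0],q[1],34]])[0,1].round(1),'rows from',int(round(v))-9,b[int(round(v))-9:int(round(v))+6,int(round(u))])
E
```

```text
tool_pos: [415.0, -10.7, -25.5]
tcp_rot: [180.0, -0.4, -0.0]
ft_force: [1.0, 1.8, 13.8]
[ 0.31021352  0.13012536 -0.20869377]
110 row@z14 215.4 row@z34 212.6 rows from 206 [125 128 133 128 129 131 127 124 116  87  90  74  70  70  68]
150 row@z14 210.9 row@z34 208.1 rows from 202 [131 132 133 126 127 128 124 125 131 163 110  77  70  72 129]
190 row@z14 206.5 row@z34 203.7 rows from 198 [128 125 126 127 127 122 126 123 165 134 109  68  72 131 125]
210 row@z14 204.4 row@z34 201.5 rows from 195 [128 130 129 126 128 124 128 123 122 159 134 114  69  74 127]
```

The shank now reads at z ≈ 14 along its length, so the pole is flat. Ease the press, release, rise.

```bash
python3 -m handwheel '[[0,0,-0.001,0],[0,0,-0.001,0],[0,0,0,0]]'|sed -n 2,4p; python3 -m handwheel '[[0,0,0,0],[0,0,0,0],[0,0,0,0],[0,0,0,0],[0,0,-0.01,0],[0,0,-0.03,0],[0,0,-0.05,0],[0,0,-0.05,0],[0,0,-0.04,0],[0,0,0,0]]' 0.06 20; python3 -m handwheel '[[-0.02,0,-0.04,0],[-0.02,0,-0.04,0],[0,0,0,0],[0,0,0,0]]' | head -4; python3 q.py; python3 - <<'E'
from h import *
np.set_printoptions(suppress=True,precision=1)
j=r.snapshot('top');cv2.imwrite('pics/t12.png',j[:,:,::-1]);k=r.snapshot('scene');cv2.imwrite('pics/s12.png',k[:,:,::-1])
i=r.snapshot('wrist');cv2.imwrite('pics/w12.png',i[:,:,::-1]);w=cam('wrist')
h=cv2.cvtColor(i,cv2.COLOR_RGB2HSV);m=((h[...,0]<16)&(h[...,1]>110)&(h[...,2]>60)).astype(np.uint8);m[330:]=0
n,l,st,ce=cv2.connectedComponentsWithStats(m);a=1+np.argmax(st[1:,4]);print('handle blob',st[a]);x,y,ww,hh,_=st[a]
print('handle front',plane(w,[(x+ww/2,y)],28))
print('shank predicted px',proj(w,[[500,-10.6,14],[560,-10.6,14],[630,-10.6,14]]));g=cv2.cvtColor(i,7).astype(int)
for X in(520,570,620):
    u,v=proj(w,[[X,-10.6,14]])[0].astype(int);print(X,u,v,g[v,max(u-12,0):u+13] if 0<=v<384 else '')
a=cv2.imread('pics/top0.png').astype(int);b=j[:,:,::-1].astype(int);d=np.abs(a-b).sum(2)
print('bystander diffs',[d[y-22:y+22,x-22:x+22].mean().round(1) for x,y in((148,184),(150,228),(185,255))])
E
```

```text
tool_pos: [412.2, -10.6, -25.5]
tcp_rot: [180.0, -0.1, -0.0]
ft_force: [-0.2, -0.7, 7.0]
time: 29.25
tool_pos: [415.6, -11.1, 161.7]
tcp_rot: [179.9, -0.7, -0.0]
ft_force: [0.4, 0.2, 0.0]
finger_gap: 60.1
grip_force: 0.0
time: 29.65
tool_pos: [371.9, -10.6, 235.1]
tcp_rot: [180.0, -0.2, -0.0]
ft_force: [0.2, 0.1, -0.9]
[-0.05  0.01 -0.01] [ 0.2  0.1 -0.9] [371.9 -10.6 235.1]
[ 77  72  66  75 160 169 164 164 106  84  83  86  86  84] edge row 139.46666666666667
handle blob [ 247   79   18   97 1715]
handle front [[474.7 -11.   28. ]]
shank predicted px [[255.7  58. ]
 [255.7   2.3]
 [255.7 -69.1]]
520 255 39 [157 155 154 151 152 153 148 139 113 119 145 168 181 183 174 160 151 155
 159 159 160 159 156 155 154]
570 255 -7 
620 255 -58 
bystander diffs [np.float64(18.5), np.float64(14.4), np.float64(16.5)]
```

The pole lies flat and free. I'll do one check of the screen height: two high wrist views with a baseline along x, triangulating the screen's top bar.

```bash
python3 -m handwheel '[[0,0,-0.03,-8.3],[0,0,-0.03,-8.3],[0,0,-0.03,-8.3],[0,0,-0.03,-8.3],[0,0,-0.03,-8.3],[0,0,-0.03,-8.3],[0,0,-0.03,-8.3],[0,0,-0.03,-8.3],[0,0,-0.03,-8.3],[0,0,-0.03,-8.3]]'|sed -n 2,3p; python3 -m handwheel '[[0,0.03,0,-8.3],[0,0.045,0,0],[0,0.045,0,0],[0,0.02,0,0],[0,0,0,0],[0,0,0,0],[0,0,0,0]]'|sed -n 2,3p
cat > b.py <<'E'
from h import *
import sys,pickle
i=r.snapshot('wrist');s=r.sense();cv2.imwrite(f'pics/{sys.argv[1]}.png',i[:,:,::-1]);pickle.dump({k:s[k] for k in('tool_pos','tcp_rot')},open(sys.argv[1]+'.pkl','wb'))
w=cam('wrist',s);g=cv2.cvtColor(i,7).astype(int);print(s['tool_pos'],s['tcp_rot'])
for y in(110,130):
    for z in(320,220,200):print(y,z,proj(w,[[733,y,z]])[0].round(1))
    u,v=proj(w,[[733,y,200]])[0].round().astype(int);print(v,'cols from',u-30,g[v,u-30:u+45])
E
python3 b.py A; python3 -m handwheel '[[0,0.03,0,0],[0,0.045,0,0],[0,0.045,0,0],[0,0.03,0,0],[0,0,0,0],[0,0,0,0],[0,0,0,0]]'|sed -n 2,3p; python3 b.py B
```

```text
tool_pos: [371.7, -10.5, 533.8]
tcp_rot: [-179.8, -0.0, 83.3]
tool_pos: [510.7, -11.7, 534.1]
tcp_rot: [-180.0, -0.0, 91.3]
[510.52708814 -11.67917838 534.56568442] [1.79946567e+02 8.47608052e-03 9.12686089e+01]
110 320 [439.5  69.4]
110 220 [400.6  78.1]
110 200 [394.7  79.4]
79 cols from 365 [107 105 106 105 103 107 109 107 104 103 101 104 104 100 105 103 107 106
 108 107 110 112 114 113 109  96  92  92  97 107 117 122 117 121 119 118
 118 124 122 125 117  96  76  67  68  72  70  67  67  72  65  59  60  52
  51  38  17  21   9  15   9  23  23  21  27  32  28  30  26  22  29  14
  31  24  27]
130 320 [442.5  51.5]
130 220 [402.5  64.2]
130 200 [396.5  66.1]
66 cols from 367 [105 102 106 105 106 110 108 106 103 103 101  99 103 102 101 105 103 104
 106 106 112 113 113 114 105  92  93  94  97 114 116 121 116 120 118 115
 117 124 122 124 118  97  81  71  71  73  66  68  67  62  66  63  68  69
  85 104 114 111 110 111 114 116 106  96  83  72  73  64  63  62  62  67
  64  69  57]
tool_pos: [659.9, -8.3, 536.4]
tcp_rot: [179.8, 0.0, 91.3]
[659.54372614  -8.31266832 537.24423175] [1.79751707e+02 2.85062370e-02 9.12689656e+01]
110 320 [316.3  69.2]
110 220 [303.2  78. ]
110 200 [301.2  79.3]
79 cols from 271 [ 89  91  92  90  87  92  76  65  61  64  57  64  62  61  59  68 109 154
 174 162 137 127 122 112 107 106 104 105 120 129 130 127 130 129 127 111
  88  71  67  77  72  71  75  92 100 105 101  87  83  67  72  73  62  66
  65  75  71  72  78  80  79  84  89  91  95  92  97 102 111 118 125 131
 130 126 128]
130 320 [317.5  51.4]
130 220 [304.   64.1]
130 200 [302.  66.]
66 cols from 272 [ 93  91  90  93  89  83  74  67  59  56  61  63  60  58  62  75 117 156
 166 152 132 123 117 110 109 111 123 159 187 198 200 199 200 197 188 165
 117  79  66  65  67  67  80  95 108 111 110 110 112 115 113 116 115 109
  97  85  75  83  78  81  78  86 100 112 117 119 122 137 160 181 185 182
 164 156 146]
```

```bash
python3 - <<'E'
from h import *
import pickle
a=cam('wrist',pickle.load(open('A.pkl','rb')));b=cam('wrist',pickle.load(open('B.pkl','rb')))
def xz(uA,uB,v=66):   # intersect in the xz plane (bar runs along y)
    o1,d1=ray(a,[(uA,v)]);o2,d2=ray(b,[(uB,v)]);d1,d2=d1[0],d2[0]
    A=np.array([[d1[0],-d2[0]],[d1[2],-d2[2]]]);s=np.linalg.solve(A,(o2-o1)[[0,2]]);return (o1+s[0]*d1)[[0,2]]
print('back top',xz(408,307.9),'front top',xz(395.6,298.4))
w5=cam('wrist',{'tool_pos':np.array([649.4,-21.1,537.7]),'tcp_rot':np.array([179.97,0,91.5])})
g=cv2.cvtColor(cv2.imread('pics/w5.png'),6).astype(int);u,v=proj(w5,[[733,120,325]])[0].round().astype(int);print(u,v,u-20,g[v,u-20:u+30])
for X in(738,742,746,750):
    print(X,'z if before edge at col:',[(c,) for c in ()])
o,d=ray(w5,[(c,v) for c in range(u-14,u+16,2)]);print([(c,(o+dd*((747-o[0])/dd[0]))[2].round()) for c,dd in zip(range(u-14,u+16,2),d)])
E
```

```text
back top [737.77936993 228.33250635] front top [725.41967892 213.88071567]
328 49 308 [122 117 116 112 112 109 105 105 105 108 110 120 140 169 188 194 196 197
 196 194 195 191 183 157 117  87  90 109 127 128 128 129 125 127 119 106
  87  75  69  74  79  98 108 114 115 113 117 135 154 176]
738 z if before edge at col: []
742 z if before edge at col: []
746 z if before edge at col: []
750 z if before edge at col: []
[(314, np.float64(151.0)), (316, np.float64(170.0)), (318, np.float64(188.0)), (320, np.float64(204.0)), (322, np.float64(220.0)), (324, np.float64(234.0)), (326, np.float64(248.0)), (328, np.float64(261.0)), (330, np.float64(273.0)), (332, np.float64(285.0)), (334, np.float64(296.0)), (336, np.float64(306.0)), (338, np.float64(316.0)), (340, np.float64(325.0)), (342, np.float64(334.0))]
```

```bash
python3 - <<'E'
from h import *
np.set_printoptions(linewidth=250)
c=cam('scene');t=cam('top')
for z in(200,220):
    print(z,'scene ring c/top/bot/front/back',proj(c,[[698,-8,z],[698,-8,z+25],[698,-8,z-25],[673,-8,z],[723,-8,z]]).round(1).tolist(),'lamp low front edge',proj(c,[[645,-8,410],[645,-90,410],[645,80,410]]).round(1).tolist())
    print('top',proj(t,[[698,-8,z],[673,-8,z],[723,-8,z]]).round(1).tolist(),'lamp',proj(t,[[645,-8,410],[645,-8,452]]).round(1).tolist())
u,v=proj(c,[[698,-8,210]])[0].round().astype(int)
g=cv2.cvtColor(cv2.imread('pics/s12.png'),6).astype(int);print('cols from',u-14,'rows from',v-14)
for k in range(v-14,v+16):print(k,g[k,u-14:u+18])
E
```

```text
200 scene ring c/top/bot/front/back [[209.1, 166.0], [208.4, 161.1], [209.8, 170.8], [216.9, 169.0], [201.3, 163.2]] lamp low front edge [[222.4, 124.6], [236.5, 100.9], [205.9, 152.3]]
top [[274.3, 151.8], [274.6, 159.6], [273.9, 144.2]] lamp [[276.2, 146.8], [276.5, 141.6]]
220 scene ring c/top/bot/front/back [[208.6, 162.1], [207.9, 157.1], [209.2, 167.0], [216.5, 165.1], [200.7, 159.2]] lamp low front edge [[222.4, 124.6], [236.5, 100.9], [205.9, 152.3]]
top [[274.4, 149.9], [274.7, 157.7], [274.0, 142.1]] lamp [[276.2, 146.8], [276.5, 141.6]]
cols from 195 rows from 150
150 [ 23  28  47  60  59  74  89 100  97 100 103 107  98  79  98  93  94  96  93  94  96  92  93  91  91  99  94  93  91  91 103 113]
151 [ 25  32  46  55  58  52  64 110 110  99 102  99  84  78  93  94  94  94  94  95  92  92  92  91  89  97  94  93  93  99 110 136]
152 [ 18  28  39  58  55  53  93 179 166  94  95  93  74  75  95  95  93  97  96  95  89  91  89  92  95  94  92  90  94 102 115 156]
153 [ 15  25  38  55  54  59  85  95  95  98  93  77  78  94  94  95  93  95  95  97  94  90  93  96  97  93  90  93
[... 2801 characters left out ...]
9  80  77  74  49  62 112 134]
175 [101 105  96  92  94  94  93  92  91  89  94  99  92  91  89  94 111 137 169 150  82  77  76  79  78  80  77  72  47  78 130 133]
176 [104  95  95  97  96  92  91  92  90  93  99  97  92  90  92 103 112 151 174  88  57  76  75  75  80  77  80  54  63 113 128 130]
177 [103  95  93  94  92  94  88  89  91  98 100  95  90  89  98 107 121 168 146  70  76  73  80  82  76  80  68  51  98 133 132 133]
178 [ 94  96  93  93  91  91  89  89  92  94  94  92  91  92 101 112 153 187  87  77  75  79  80  78  78  73  53  69 129 132 132 132]
179 [ 92  93  94  96  90  93  90  93  98  97  90  93  94  97 111 134 161 116  59  77  78  78  78  77  77  67  58 111 132 134 132 131]
```

The ring shows clearly in the scene image: front near (217,168), top arc at row about 161, bottom arc at row about 171. That matches a ring height of 200 mm (rows 161.1 and 170.8 predicted), not 220, so the screen is fully down.

```bash
python3 -c "
from bench import r
print(r.sense()['time'],r.hand_in())"
```

```text
the job is handed in; nothing more can be done
32.35 None
```

I handed the job in at 32 s: the screen reads fully down (ring at about 200 mm), the pole lies unhooked and flat on the bench, released only there, and the top view shows the bowl, disc and bottle where they were.

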